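Stack the microphone parts on the assembly fixture

ROBOT

A 6-joint arm with a two-finger parallel gripper is mounted at the origin on the work surface. World frame = base frame: x ahead of the robot, y to its left, z up, the work surface at z = 0. Lengths are in m, angles in degrees, forces in N, time in s.
With the tool pointing down it reaches from about 0.35 to 0.975 m from the base axis. Payload 4.9 kg.
Tool frame: the origin (TCP) lies at the very end of the fingers, on their centre line; the grasp point (between the pads) lies 19 mm behind it (arm.hold_point_z is the distance from the TCP to the grasp point, in m); y points along the fingers, z is the direction in which the jaws open and shut, and the axes are right-handed (so a half turn about y gives the same grasp; the last joint's range is limited). The gripper opens to 85 mm and grips with 20 to 120 N. Pads are 22 mm wide; open, the fingers measure 114 mm over their backs; the gripper's body (76 mm by 85 mm) begins 54 mm behind the grasp point. The pads swing forward as they close: fully open they stand 13 mm farther back than shut.
Start: joints at [-83.48, 3.019, 92.412, -0, 84.569, -6.818], TCP at [0.144, -0.608, 0.231] pointing down, gripper open.
Joint ranges: [-172.51, 172.51], [-57.92, 126.97], [3.15, 148.05], [-58.71, 238.71], [5.1, 150.11], [-179.66, 179.66]. Speed limits (degrees/s): [147.25, 147.25, 180, 180, 180, 180].

INTERFACE

Orientations are given as [roll, pitch, yaw] about the fixed x, y, z axes, in that order (R = Rz(yaw) Ry(pitch) Rx(roll)).
In Python, from station import arm gives the robot as it stands.
- The arm moves only by the tool arm_command, never from a script. Its argument "increments" is one flat list of numbers, 7 for each row, row after row: the shift along the tool's x, y, z in m, then the turn, a rotation vector about the tool's x, y, z in degrees, then the opening, from -1 (shut) to 1 (fully open), so that 0 is half open. In form: [x, y, z, ax, ay, az, grip, x, y, z, ax, ay, az, grip, ...]. A call has 1 to 8 rows; each row shifts and turns the commanded pose from where the row before left it, along the tool's axes as they then stand; what a row does not reach is not made up. A row lasts 1/8 s, in which the tool goes at most 62.5 mm and 10.7 degrees, less where a joint would pass 70% of its speed; a pose out of reach is approached as far as the arm can. A call is refused whole if a number of a shift passes 0.0625 or a number of a turn 10.7, either way. A call with a gripper value outside its range is refused whole. The fingers move at their own pace and stop on an object; "newtons" is the grip in N (left out, the last holds). Time passes only in rows, so rows that do not move let the fingers close. It gives the time, the measured TCP pose, the force and the opening at its end, in the units of the state.
- arm.sense(): the state, without advancing time (a new reading comes with each control period).
- arm.camera(name): name is "scene" or "top" or "wrist"; returns (picture, depth): 480x640x3 uint8, red, green, blue; 480x640 float32, m along the optical axis (not along the pixel's ray), 0 where there is no reading.
- arm.calibration(name): a dict with "mtx" (3x3 intrinsics, pixels), "R" (3x3) and "t" (3): a world point X has camera coordinates R X + t; the wrist camera has in their place "hand_eye" (4x4, takes a point from camera to tool coordinates, whose origin is the TCP and whose axes are the tool frame's). Camera axes: x right, y down, z forward; pixel columns grow to the right and rows downward; lengths in m; the calibration is good to about 2 mm. A picture is of the moment at which its call begins: read the wrist's pose just before it. calibration takes no time and is no camera call.
- arm.job_done(): hands the job in, once; it reports no verdict.
The state is a dict: "time_s": time; "joints": joint angles; "qd": joint speeds; "effort": joint torques, N m; "tcp_pos": TCP position; "orientation": TCP orientation; "force": force on the tool from outside, world axes, zero at the start; "wrist_torque": the same for the moment, N m; "grip_width": finger opening in m.
Only numpy, scipy, OpenCV 4.12 (cv2) and the standard library are available. Lean on these libraries where they do the work, as an engineer would, in place of code of your own. Each camera call takes 0.05 s, during which the arm holds its last target. There are 200 camera calls.

TASK

Assemble the microphone upright on the guide post of the steel fixture, one part at a time: first the green housing, on it the flat clamp ring, then the mesh grille, and the solid cap on top, each seated flat on the one below and centred. Set each part down rather than letting it drop, let go of everything, and leave the dish of screws and the wire spool that stand among the parts where they are.

Things in the scene. Friction and masses are not known exactly. Their poses are not given: they have to be found in the camera images.
- fixture: Fixed steel fixture: square plate 100 x 100 mm on feet, its top face 20 mm above the bench. A bare guide post, 10 mm in diameter with a chamfered tip, stands upright at its centre, its tip 85 mm above the bench. Origin on the bench under the post; z up, x and y along the plate's edges. It stands among the parts, turned by up to 0.5 rad.
- housing: Microphone housing: green painted metal tube, outer diameter 58 mm, 40 mm tall, with a 24 mm hole right through along its axis and two small black buttons on its side. About 0.25 kg. Starts upright on the bench. Origin at the centre of its underside, z up along the hole; round, so its yaw does not matter. Bottom of the stack: seated, its origin is 20 mm above the bench.
- ring: Clamp ring: flat bare aluminium ring, outer diameter 64 mm, 14 mm tall, 24 mm hole, six small dark screw dots on top. About 0.12 kg. Starts lying flat. Origin at the centre of its underside, z up; round, so its yaw does not matter. Second in the stack: seated, its origin is 60 mm above the bench.
- grille: Mesh grille: dark steel tube with a bright wire mesh, outer diameter 50 mm, 45 mm tall, 24 mm hole right through. About 0.13 kg. Starts standing upright. Origin at the centre of its underside, z up; round, so its yaw does not matter. Third in the stack: seated, its origin is 74 mm above the bench, so the post reaches 11 mm into its hole.
- cap: End cap: steel disc 56 mm in diameter with a flat underside, no hole, straight sides up to 13 mm, sloping to 20 mm, and a 16 mm brass button on top, 30 mm tall in all. About 0.12 kg. Starts button up. Origin at the centre of its underside, z up; round, so its yaw does not matter. Top of the stack: seated, its origin is 119 mm above the bench; only friction holds it.
- dish: Bystander: round white plastic dish of small screws, 82 mm wide, 22 mm tall. Origin at the centre of its underside. It stands among the parts.
- spool: Bystander: spool of copper wire with black flanges 54 mm in diameter, 35 mm tall, standing on end among the parts. Origin at the centre of its underside.
There are look-alikes about, which are no part of the job. What is shaped like the housing but red is not meant.

How it is judged:
By the outcome, as a careful person would: the job done as asked, in the order asked, and still so for the second after the job is handed in, with the robot touching nothing.
It also fails if it takes over 112 s, if anything falls off the work surface, if the arm or the gripper's body presses on something with over 40 N, if the wrist force passes 120 N, or if a joint passes its speed limit or range.

## Working session

There is one attempt and no reset: what is moved stays moved. The work goes in short steps, Python scripts to look and compute and a tool call to move; the robot and the scene stay as the last step left them, time stands still between calls to the robot, and variables do not carry over. Pictures are saved under pics/ and viewed, about 12 in all and at most 16, crops included, and the job is handed in when it is done.

Besides the shell and the picture viewer there is one more tool, called after ">>>" in YAML: its name, and indented under it one key for each argument. arm_command: Moves the arm, as the interface text tells. Its arguments: {"type":"object","properties":{"increments":{"type":"array","items":{"type":"number"}},"newtons":{"type":"number"}},"required":["increments"]}

```bash
mkdir -p pics; ls; python3 - <<'E'
from station import arm
import cv2,numpy as np
for n in("top","scene"):
    p,d=arm.camera(n); np.savez(f"{n}.npz",p=p,d=d); cv2.imwrite(f"pics/{n}0.png",p[...,::-1])
    c=arm.calibration(n); print(n,c)
print(arm.calibration("wrist"),arm.sense(),arm.hold_point_z)
E
```

```text
pics
top {'mtx': array([[436.1103935 ,   0.        , 318.87010665],
       [  0.        , 436.1103935 , 239.6944126 ],
       [  0.        ,   0.        ,   1.        ]]), 'R': array([[-0.02679292, -0.99937605,  0.02301432],
       [-0.98751304,  0.02288549, -0.15586615],
       [ 0.1552422 , -0.02690305, -0.98751004]]), 't': array([-0.04097408,  0.47533544,  0.89981137])}
scene {'mtx': array([[531.9733947 ,   0.        , 326.70400009],
       [  0.        , 531.9733947 , 238.78335415],
       [  0.        ,   0.        ,   1.        ]]), 'R': array([[ 0.02344487,  0.99957696, -0.01721177],
       [ 0.58578845, -0.02768682, -0.80999095],
       [-0.81012483,  0.00890767, -0.58618975]]), 't': array([ 0.02138723, -0.25704531,  1.55334361])}
{'mtx': array([[378.14993576,   0.        , 320.18540345],
       [  0.        , 378.14993576, 230.66046204],
       [  0.        ,   0.        ,   1.        ]]), 'hand_eye': array([[-1.11578639e-03,  9.56543975e-01,  2.91585971e-01,
        -7.48543169e-02],
       [ 6.06683705e-05, -2.91586087e-01,  9.56544589e-01,
        -1.42788282e-01],
       [ 9.99999376e-01,  1.08498948e-03,  2.67315822e-04,
        -3.57628186e-05],
       [ 0.00000000e+00,  0.00000000e+00,  0.00000000e+00,
         1.00000000e+00]])} {'time_s': 0.1, 'joints': array([-8.34798094e+01,  3.05251986e+00,  9.24876775e+01, -7.31448967e-04,
        8.45693467e+01, -6.81736074e+00]), 'qd': array([-0.09302885, -0.05875991, -0.20365851, -0.01910211,  0.12156249,
        0.04870638]), 'effort': array([ 1.20213004e-03, -3.94906783e+01, -3.71360421e+01, -8.82048653e-05,
        3.94303279e-03,  3.35030297e-07]), 'tcp_pos': array([ 0.14411775, -0.60754833,  0.23016032]), 'orientation': array([-9.01088559e+01,  1.22805105e-02, -1.66662390e+02]), 'force': array([-0.29742738,  0.64088792,  0.08609835]), 'wrist_torque': array([ 0.01832386, -0.03146232, -0.02638072]), 'grip_width': 0.08526867106192501} 0.0187
```

View pics/top0.png

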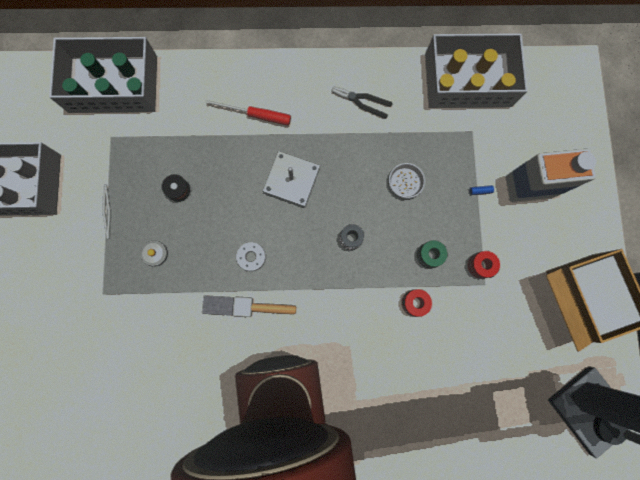

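View pics/scene0.png

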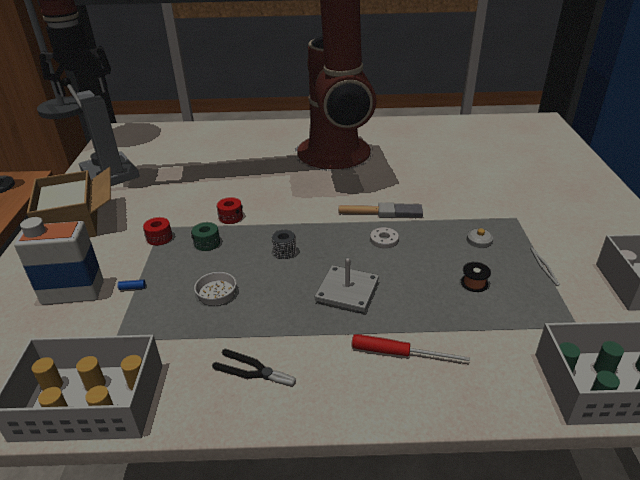

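Top view: housing (433,254), ring (250,257), grille (350,237), cap (154,254), fixture (290,178), dish (406,181) and spool (176,188). The red look-alikes are at (486,264) and (417,302). The scene view agrees.

```bash
cat > h.py <<'E'
import numpy as np,cv2
from station import arm
from scipy.spatial.transform import Rotation as Ro
def ray(n,uv,s=None):
    c=arm.calibration(n); d=np.linalg.inv(c["mtx"])@np.array([uv[0],uv[1],1.])
    if n=="wrist":
        T=Ro.from_euler("xyz",s["orientation"],degrees=True).as_matrix(); H=c["hand_eye"]
        return T@H[:3,3]+s["tcp_pos"], T@H[:3,:3]@d
    return -c["R"].T@c["t"], c["R"].T@d
def plane(n,uv,z,s=None):
    o,d=ray(n,uv,s); return o+d*(z-o[2])/d[2]
def cloud(n,d,s=None):
    v,u=np.mgrid[:480,:640]; K=arm.calibration(n)["mtx"]
    P=np.stack([(u-K[0,2])/K[0,0]*d,(v-K[1,2])/K[1,1]*d,d],-1)
    if n=="wrist":
        T=Ro.from_euler("xyz",s["orientation"],degrees=True).as_matrix(); H=arm.calibration(n)["hand_eye"]
        return (P@H[:3,:3].T+H[:3,3])@T.T+s["tcp_pos"]
    c=arm.calibration(n); return (P-c["t"])@c["R"]
E
python3 - <<'E'
from h import *
c={"housing":(433,254,.04,.029),"ring":(250,257,.014,.032),"grille":(350,237,.045,.025),"cap":(154,254,.013,.028),"dish":(406,181,.022,.041),"spool":(176,188,.035,.027),"redA":(486,264,.04,.029),"redB":(417,302,.04,.029),"post":(290,178,.085,.005)}
d=np.load("top.npz"); W=cloud("top",d["d"])
for k,(u,v,h,r) in c.items():
    p=plane("top",(u,v),h); m=(np.hypot(W[...,0]-p[0],W[...,1]-p[1])<.055)&(np.abs(W[...,2]-h)<.005)&(d["d"]>0)
    q=W[m]; (x,y),R=cv2.minEnclosingCircle(q[:,:2].astype(np.float32)) if len(q)>3 else ((0,0),0)
    print(k,p.round(3),"depth n",len(q),"enc",round(x,4),round(y,4),"R",round(R,4),"need",r, "z",np.median(q[:,2]).round(4) if len(q) else None,"reach",np.hypot(*p[:2]).round(3))
bench=W[200:220,300:330]; print("bench z",np.median(bench[...,2]))
p=plane("top",(290,185),.02)
m=(np.hypot(W[...,0]-p[0],W[...,1]-p[1])<.09)&(np.abs(W[...,2]-.02)<.006)&(d["d"]>0)
print("plate",cv2.minAreaRect(W[m][:,:2].astype(np.float32)*1000),m.sum())
E
```

```text
housing [ 0.437 -0.297  0.04 ] depth n 468 enc 0.4403 -0.2989 R 0.0297 need 0.029 z 0.0393 reach 0.528
ring [0.443 0.098 0.014] depth n 570 enc 0.4456 0.0984 R 0.0321 need 0.032 z 0.0133 reach 0.454
grille [ 0.477 -0.119  0.045] depth n 338 enc 0.4813 -0.1232 R 0.0255 need 0.025 z 0.0442 reach 0.492
cap [0.455 0.306 0.013] depth n 313 enc 0.4585 0.309 R 0.0289 need 0.028 z 0.0157 reach 0.548
dish [ 0.605 -0.252  0.022] depth n 188 enc 0.6083 -0.2535 R 0.0408 need 0.041 z 0.0208 reach 0.656
spool [0.596 0.256 0.035] depth n 476 enc 0.6018 0.2619 R 0.0272 need 0.027 z 0.0343 reach 0.648
redA [ 0.413 -0.41   0.04 ] depth n 474 enc 0.4133 -0.4104 R 0.0293 need 0.029 z 0.0392 reach 0.582
redB [ 0.336 -0.256  0.04 ] depth n 486 enc 0.3354 -0.2576 R 0.0292 need 0.029 z 0.0392 reach 0.423
post [0.598 0.005 0.085] depth n 15 enc 0.6186 0.0059 R 0.005 need 0.005 z 0.0825 reach 0.598
bench z 0.0003325082440458303
plate ((618.826171875, 6.16998291015625), (100.46024322509766, 100.97528839111328), 68.8514404296875) 1890
```

>>> arm_command:
  increments: [0,0,0,0,-9.58,0,1,0,0,0,0,-9.58,0,1,0,0,0,0,-9.58,0,1,0,0,0,0,-9.58,0,1,0,0,0,0,-9.58,0,1,0,0,0,0,-9.58,0,1,0,0,0,0,-9.58,0,1,0,0,0,0,-9.58,0,1]

```text
time_s: 1.1
tcp_pos: [0.1441, -0.6078, 0.2305]
orientation: [-90.0, 0.1, -89.7]
force: [-0.5, 0.2, -0.7]
grip_width: 0.0854
```

>>> arm_command:
  increments: [-0.0386,0.01,0.037,0,0,0,1,-0.0386,0.01,0.037,0,0,0,1,-0.0386,0.01,0.037,0,0,0,1,-0.0386,0.01,0.037,0,0,0,1,-0.0386,0.01,0.037,0,0,0,1,-0.0386,0.01,0.037,0,0,0,1,-0.0386,0.01,0.037,0,0,0,1,-0.0386,0.01,0.037,0,0,0,1]

```text
time_s: 2.1
tcp_pos: [0.4411, -0.2978, 0.1507]
orientation: [-90.0, 0.0, -90.0]
force: [-0.1, -0.0, 0.2]
grip_width: 0.0854
```

>>> arm_command:
  increments: [0,0,0,0,0,0,1,0,0,0,0,0,0,1]

```text
time_s: 2.35
tcp_pos: [0.4401, -0.2994, 0.1511]
orientation: [-90.0, -0.0, -90.0]
force: [0.5, 0.3, 0.5]
grip_width: 0.0857
```

Motion is accurate. I'll check from close with the wrist camera.

```bash
cat >> h.py <<'E'
def near(tag,h,r,xy=None,tol=.004,fit=True):
    """centre of a round part's top face (height h, radius r) near xy from the wrist depth"""
    s=arm.sense(); p,d=arm.camera("wrist"); cv2.imwrite(f"pics/{tag}.png",p[...,::-1])
    if xy is None: xy=s["tcp_pos"][:2]
    W=cloud("wrist",d,s); m=(d>0)&(np.abs(W[...,2]-h)<tol)&(np.hypot(W[...,0]-xy[0],W[...,1]-xy[1])<r*1.5)
    q=W[m]; 
    if len(q)<20: print(tag,"few",len(q)); return
    (x,y),R=cv2.minEnclosingCircle(q[:,:2].astype(np.float32))
    mid=(np.percentile(q[:,:2],.2,0)+np.percentile(q[:,:2],99.8,0))/2; ext=np.ptp(q[:,:2],axis=0)/2
    print(tag,"n",len(q),"circle",round(x,4),round(y,4),"R",round(R,4),"mid",mid.round(4),"ext",ext.round(4),"z",np.median(q[:,2]).round(4),"tcp",s["tcp_pos"].round(4))
E
python3 -c "
from h import *
near('w1',.04,.029)"
```

```text
w1 n 4239 circle 0.44 -0.2991 R 0.0296 mid [ 0.4399 -0.2984] ext [0.0285 0.0292] z 0.0401 tcp [ 0.4401 -0.2994  0.1511]
```

View pics/w1.png

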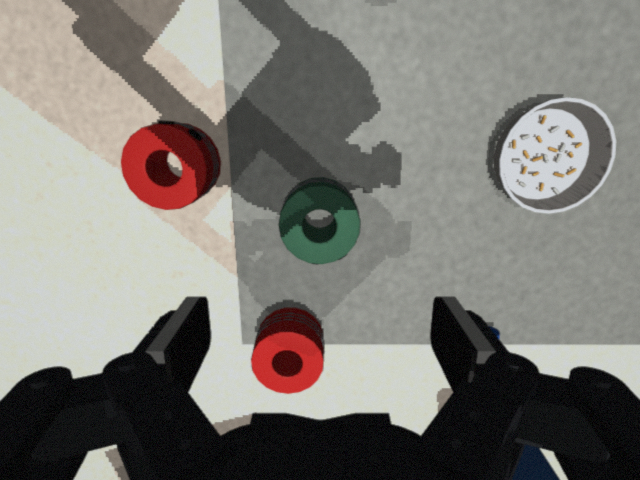

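Looking down at y, image-down is −y. The green housing is at (320,222), redA at (288,350), redB at (170,165) and the dish at (555,155). The fingertips near (195,300) and (445,300) straddle clear space. Next I'll check the real fingertip height when open.

```bash
python3 - <<'E'
from h import *
s=arm.sense(); p,d=arm.camera("wrist"); W=cloud("wrist",d,s)-s["tcp_pos"]
for b in ((150,212,290,400),(430,495,290,400)):
    q=W[b[2]:b[3],b[0]:b[1]].reshape(-1,3); q=q[q[:,2]>-.03]
    print("finger lowest",np.percentile(q[:,2],[0,1,5,20,50]).round(4),"x",np.percentile(q[:,0],[1,99]).round(4),"y",np.percentile(q[:,1],[1,99]).round(4))
E
```

```text
finger lowest [0.0125 0.0149 0.0188 0.0271 0.0401] x [-0.0548 -0.0279] y [-0.0101  0.018 ]
finger lowest [0.0117 0.0149 0.0189 0.0275 0.0408] x [0.0286 0.056 ] y [-0.0099  0.018 ]
```

>>> arm_command:
  increments: [0,0.05,0,0,0,0,1,0,0.05,0,0,0,0,1,0,0.03,0,0,0,0,1,0,0.017,0,0,0,0,1,0,0,0,0,0,0,1,0,0,0,0,0,0,-1,0,0,0,0,0,0,-1,0,0,0,0,0,0,-1]
  newtons: 40

```text
time_s: 3.45
tcp_pos: [0.4414, -0.3007, 0.0066]
orientation: [-89.9, -0.2, -90.0]
force: [-1.8, 0.6, 5.3]
grip_width: 0.0564
```

>>> arm_command:
  increments: [0,0,0,0,0,0,-1,0,0,0,0,0,0,-1,0,0,0,0,0,0,-1,0,0,0,0,0,0,-1]

```text
time_s: 3.95
tcp_pos: [0.4413, -0.3007, 0.0065]
orientation: [-89.9, -0.2, -90.0]
force: [-2.3, 0.8, 6.0]
grip_width: 0.0564
```

>>> arm_command:
  increments: [0,-0.05,0,0,0,0,-1,0,-0.05,0,0,0,0,-1,-0.02,-0.04,0.018,0,0,0,-1,-0.04,0,0.032,0,0,0,-1,-0.04,0,0.032,0,0,0,-1,-0.04,0,0.032,0,0,0,-1,-0.04,0,0.032,0,0,0,-1,-0.039,0,0.0325,0,0,0,-1]

```text
time_s: 4.95
tcp_pos: [0.6195, -0.0787, 0.1441]
orientation: [-90.0, 0.0, -90.0]
force: [0.2, -0.2, -2.1]
grip_width: 0.0566
```

>>> arm_command:
  increments: [0,0,0,0,0,0,-1,0,0,0,0,0,0,-1,0,0,0,0,0,0,-1]

```text
time_s: 5.32
tcp_pos: [0.6182, -0.0813, 0.1441]
orientation: [-90.0, -0.0, -90.1]
force: [0.2, -0.9, -3.1]
grip_width: 0.0561
```

```bash
cat > post.py <<'E'
from h import *
import sys
s=arm.sense(); p,d=arm.camera("wrist"); cv2.imwrite(f"pics/{sys.argv[1]}.png",p[...,::-1]); W=cloud("wrist",d,s)
m=(d>0)&(np.hypot(W[...,0]-.6187,W[...,1]-.006)<.085)
q=W[m]; a=q[np.abs(q[:,2]-.02)<.003]; b=q[(q[:,2]>.055)&(q[:,2]<.092)&(np.hypot(q[:,0]-.6187,q[:,1]-.006)<.015)]
print("plate",cv2.minAreaRect(a[:,:2].astype(np.float32)*1000),len(a))
t=b[b[:,2]>.0815]
for n,z in (("post",b),("tip",t)):
    if len(z): print(n,len(z),"mid",((z.min(0)+z.max(0))/2).round(4),"ext",(np.ptp(z,axis=0)/2).round(4))
f=q[(q[:,2]>.1)]
print("tcp",s["tcp_pos"].round(4),s["orientation"].round(2),s["force"].round(1))
E
python3 post.py w2
```

```text
plate ((618.8178100585938, 6.1553955078125), (100.27606201171875, 100.38954162597656), 69.0128402709961) 23241
post 329 mid [0.6186 0.0061 0.0707] ext [0.0046 0.0049 0.0157]
tip 269 mid [0.6186 0.0061 0.084 ] ext [0.0046 0.0048 0.0024]
tcp [ 0.6182 -0.0813  0.1441] [-90.03  -0.   -90.09] [ 0.2 -0.9 -3.1]
```

View pics/w2.png

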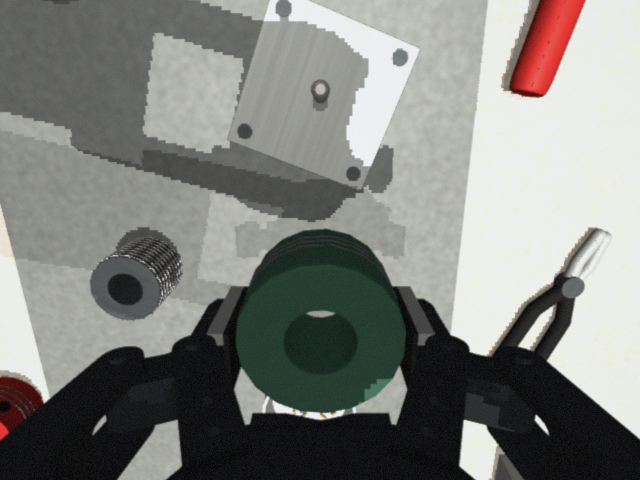

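The held housing is at (320,335) between the pads, and the post at (320,92) lies straight ahead of it. Next I'll measure the housing's offset in the hand.

```bash
cat > held.py <<'E'
from h import *
import sys
# held.py tag r : top face of held part relative to TCP
s=arm.sense(); p,d=arm.camera("wrist"); cv2.imwrite(f"pics/{sys.argv[1]}.png",p[...,::-1]); W=cloud("wrist",d,s)-s["tcp_pos"]
r=float(sys.argv[2]); m=(d>0)&(np.hypot(W[...,0],W[...,1])<r*1.25)&(W[...,2]>-.02)&(W[...,2]<.06); q=W[m]
hist,e=np.histogram(q[:,2],np.arange(-.02,.06,.001)); i=hist.argmax(); z=(e[i]+e[i+1])/2
t=q[np.abs(q[:,2]-z)<.003]; t=t[np.abs(t[:,0])<r*1.06]
A=np.c_[t[:,:2],np.ones(len(t))]; k=np.linalg.lstsq(A,t[:,2],rcond=None)[0]
(x,y),R=cv2.minEnclosingCircle(t[:,:2].astype(np.float32))
print("top z rel",round(z,4),"n",len(t),"circle",round(x,4),round(y,4),"R",round(R,4),"x",t[:,0].min().round(4),t[:,0].max().round(4),"y",t[:,1].min().round(4),t[:,1].max().round(4),"slope deg",np.degrees(k[:2]).round(2),"tcp",s["tcp_pos"].round(4))
E
python3 held.py w3 .029
```

```text
top z rel 0.0335 n 17694 circle 0.0001 0.0021 R 0.0321 x -0.0307 0.0307 y -0.0269 0.031 slope deg [-0.09 -0.1 ] tcp [ 0.6182 -0.0814  0.1442]
```

>>> arm_command:
  increments: [-0.04,0,0.0005,0,0,0,-1,-0.03,0,0,0,0,0,-1,-0.0155,0,0,0,0,0,-1,0,0,0,0,0,0,-1,0,0,0,0,0,0,-1,0,0,0,0,0,0,-1]

```text
time_s: 6.18
tcp_pos: [0.6195, 0.004, 0.1443]
orientation: [-90.0, -0.0, -90.1]
force: [0.2, 0.5, -2.8]
grip_width: 0.0567
```

```bash
python3 held.py w4 .029
```

```text
top z rel 0.0335 n 17690 circle 0.0 0.0024 R 0.0321 x -0.0307 0.0307 y -0.0272 0.031 slope deg [-0.01 -0.09] tcp [0.6195 0.004  0.1443]
```

>>> arm_command:
  increments: [0,0.035,-0.0008,0,0,0,-1,0,0.03,0,0,0,0,-1,0,0.025,0,0,0,0,-1,0,0.015,0,0,0,0,-1,0,0.006,0,0,0,0,-1,0,0.003,0,0,0,0,-1,0,0,0,0,0,0,-1,0,0,0,0,0,0,-1]

```text
time_s: 7.22
tcp_pos: [0.6193, 0.0049, 0.0313]
orientation: [-89.9, -0.0, -90.0]
force: [0.2, 0.3, -2.5]
grip_width: 0.0564
```

>>> arm_command:
  increments: [0.0008,0.002,-0.0006,0,0,0,-1,0,0.001,0,0,0,0,-1,0,0.001,0,0,0,0,-1,0,0,0,0,0,0,-1]

```text
time_s: 7.72
tcp_pos: [0.618, 0.0042, 0.0266]
orientation: [-90.0, 0.0, -90.0]
force: [-1.5, 0.3, 1.1]
grip_width: 0.0562
```

>>> arm_command:
  increments: [0,0.001,0,0,0,0,-1,0,0,0,0,0,0,-1]

```text
time_s: 7.98
tcp_pos: [0.618, 0.0043, 0.0266]
orientation: [-90.0, -0.0, -90.0]
force: [-5.6, 1.1, 6.6]
grip_width: 0.0563
```

>>> arm_command:
  increments: [0,0,0,0,0,0,1,0,0,0,0,0,0,1,0,0,0,0,0,0,1,0,0,0,0,0,0,1,0,-0.03,0,0,0,0,1,0.01,-0.05,0,0,0,0,1,0.04,-0.04,0,0,0,0,1,0.03,0,0,0,0,0,1]

```text
time_s: 8.98
tcp_pos: [0.621, -0.0775, 0.1509]
orientation: [-89.5, -0.1, -90.0]
force: [0.2, 0.3, -0.1]
grip_width: 0.0852
```

>>> arm_command:
  increments: [0,0,0,0,0,0,1,0,0,0,0,0,0,1,0,0,0,0,0,0,1]

```text
time_s: 9.35
tcp_pos: [0.6175, -0.0747, 0.1444]
orientation: [-90.1, 0.0, -90.0]
force: [-0.4, 0.5, -0.0]
grip_width: 0.0856
```

```bash
python3 -c "
from h import *
near('w5',.06,.029,(.6187,.0061))"; python3 post.py w6
```

```text
w5 n 6886 circle 0.6193 0.0057 R 0.0297 mid [0.6188 0.0061] ext [0.0287 0.0292] z 0.0601 tcp [ 0.6175 -0.0747  0.1444]
plate ((618.8155517578125, 6.149848937988281), (100.58354187011719, 100.30473327636719), 68.88782501220703) 15685
post 1204 mid [0.6189 0.006  0.0708] ext [0.0148 0.0149 0.0158]
tip 261 mid [0.6188 0.0059 0.084 ] ext [0.0046 0.0044 0.0025]
tcp [ 0.6176 -0.0747  0.1445] [-9.008e+01  3.000e-02 -8.995e+01] [-0.2  0.1  0.1]
```

>>> arm_command:
  increments: [-0.035,0,-0.034,0,0,0,1,-0.035,0,-0.035,0,0,0,1,-0.035,0,-0.035,0,0,0,1,-0.034,0,-0.034,0,0,0,1,-0.034,0,-0.034,0,0,0,1,0,0,0,0,0,0,1,0,0,0,0,0,0,1,0,0,0,0,0,0,1]

```text
time_s: 10.45
tcp_pos: [0.4467, 0.0968, 0.1455]
orientation: [-90.0, -0.0, -90.1]
force: [0.4, 0.3, 0.5]
grip_width: 0.0856
```

```bash
python3 -c "
from h import *
near('w7',.014,.032,(.4456,.0984))"
```

```text
w7 n 4651 circle 0.4457 0.0986 R 0.032 mid [0.4455 0.0988] ext [0.0315 0.0311] z 0.0141 tcp [0.4467 0.0968 0.1455]
```

>>> arm_command:
  increments: [-0.002,0.05,-0.001,0,0,0,1,0,0.05,0,0,0,0,1,0,0.03,0,0,0,0,1,0,0.014,0,0,0,0,1,0,0.0055,0,0,0,0,1,0,0,0,0,0,0,1,0,0,0,0,0,0,1]

```text
time_s: 11.38
tcp_pos: [0.4464, 0.0993, -0.0028]
orientation: [-89.8, 0.0, -90.0]
force: [-0.9, -0.1, 0.2]
grip_width: 0.0854
```

>>> arm_command:
  increments: [0,0,0,0,0,0,-1,0,0,0,0,0,0,-1,0,0,0,0,0,0,-1,0,0,0,0,0,0,-1,0,0,0,0,0,0,-1]

```text
time_s: 12.0
tcp_pos: [0.446, 0.0994, -0.0026]
orientation: [-89.9, 0.0, -90.0]
force: [-3.5, -0.7, 7.9]
grip_width: 0.0621
```

```bash
python3 held.py w8 .032
```

```text
top z rel 0.0165 n 17449 circle -0.0 0.0022 R 0.0352 x -0.0339 0.0339 y -0.0326 0.031 slope deg [ 0.04 -0.17] tcp [ 0.446   0.0994 -0.0026]
```

View pics/w8.png

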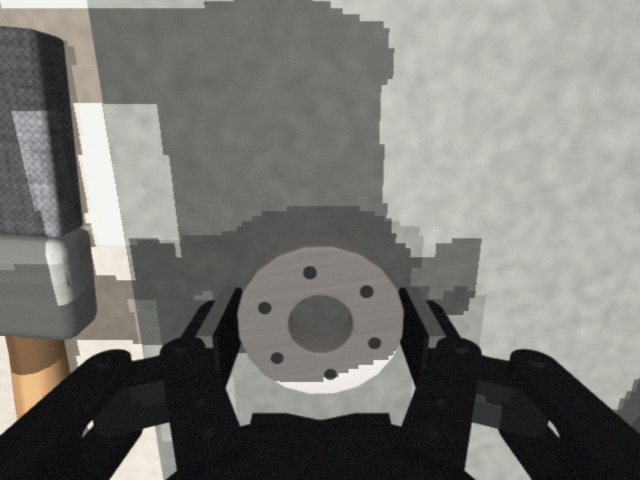

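>>> arm_command:
  increments: [0,-0.05,0,0,0,0,-1,0,-0.05,0,0,0,0,-1,0.018,-0.03,0.03,0,0,0,-1,0.0245,0,0.04,0,0,0,-1,0.025,0,0.045,0,0,0,-1,0.025,0,0.0577,0,0,0,-1,0,0,0,0,0,0,-1,0,0,0,0,0,0,-1]

```text
time_s: 13.05
tcp_pos: [0.6168, 0.0069, 0.1251]
orientation: [-90.1, 0.0, -90.0]
force: [-0.5, 0.4, -0.5]
grip_width: 0.062
```

>>> arm_command:
  increments: [0,0,0,0,0,0,-1]

```text
time_s: 13.18
tcp_pos: [0.6165, 0.0075, 0.126]
orientation: [-90.0, 0.0, -90.0]
force: [-0.7, 0.9, -1.0]
grip_width: 0.0622
```

```bash
python3 held.py w9 .032
```

```text
top z rel 0.0165 n 17400 circle 0.0001 0.002 R 0.0351 x -0.0338 0.0339 y -0.0327 0.0311 slope deg [-0.09 -0.15] tcp [0.6165 0.0075 0.126 ]
```

>>> arm_command:
  increments: [0.0006,0.02,0.002,0,0,0,-1,0,0.02,0,0,0,0,-1,0,0.015,0,0,0,0,-1,0,0.008,0,0,0,0,-1,0,0,0,0,0,0,-1,0,0,0,0,0,0,-1]

```text
time_s: 13.98
tcp_pos: [0.62, 0.0062, 0.0635]
orientation: [-89.9, -0.0, -90.0]
force: [0.1, 0.5, -0.7]
grip_width: 0.0622
```

>>> arm_command:
  increments: [-0.0006,0.003,-0.0012,0,0,0,-1,0,0.001,0,0,0,0,-1,0,0.001,0,0,0,0,-1,0,0,0,0,0,0,-1]

```text
time_s: 14.48
tcp_pos: [0.6181, 0.0069, 0.0578]
orientation: [-90.0, 0.0, -90.0]
force: [0.3, -0.8, -0.0]
grip_width: 0.0624
```

>>> arm_command:
  increments: [0,0.001,0,0,0,0,-1,0,0,0,0,0,0,-1]

```text
time_s: 14.72
tcp_pos: [0.6183, 0.0069, 0.0574]
orientation: [-90.0, -0.0, -90.0]
force: [-2.5, 0.3, 3.5]
grip_width: 0.0625
```

>>> arm_command:
  increments: [0,0,0,0,0,0,1,0,0,0,0,0,0,1,0,0,0,0,0,0,1,0,0,0,0,0,0,1,0,-0.03,0,0,0,0,1,0.01,-0.05,0,0,0,0,1,0.04,-0.03,0,0,0,0,1,0.03,0,0,0,0,0,1]

```text
time_s: 15.72
tcp_pos: [0.6204, -0.0747, 0.1714]
orientation: [-89.6, -0.1, -90.0]
force: [0.0, 1.2, -1.2]
grip_width: 0.0855
```

>>> arm_command:
  increments: [0,0,0,0,0,0,1,0,0,0,0,0,0,1,0,0,0,0,0,0,1]

```text
time_s: 16.1
tcp_pos: [0.6178, -0.0721, 0.1661]
orientation: [-90.1, 0.0, -90.0]
force: [0.1, 0.2, -0.9]
grip_width: 0.0855
```

```bash
python3 -c "
from h import *
near('w10',.074,.032,(.6187,.0061),.003)"
```

```text
w10 n 8023 circle 0.6192 0.0059 R 0.0321 mid [0.619  0.0059] ext [0.0317 0.0315] z 0.0741 tcp [ 0.6178 -0.0721  0.1661]
```

>>> arm_command:
  increments: [0.013,0,-0.034,0,0,0,1,0.013,0,-0.034,0,0,0,1,0.013,0.01,-0.034,0,0,0,1,0.012,0.01,-0.0345,0,0,0,1,0,0,0,0,0,0,1,0,0,0,0,0,0,1,0,0,0,0,0,0,1]

```text
time_s: 17.02
tcp_pos: [0.4829, -0.1239, 0.1476]
orientation: [-89.9, -0.0, -90.0]
force: [-0.2, 0.1, 0.5]
grip_width: 0.0854
```

```bash
python3 -c "
from h import *
near('w11',.045,.025,(.4813,-.1232),.003)"
```

```text
w11 n 3210 circle 0.4814 -0.1231 R 0.0258 mid [ 0.4814 -0.1231] ext [0.0253 0.0257] z 0.045 tcp [ 0.4829 -0.1239  0.1476]
```

View pics/w11.png

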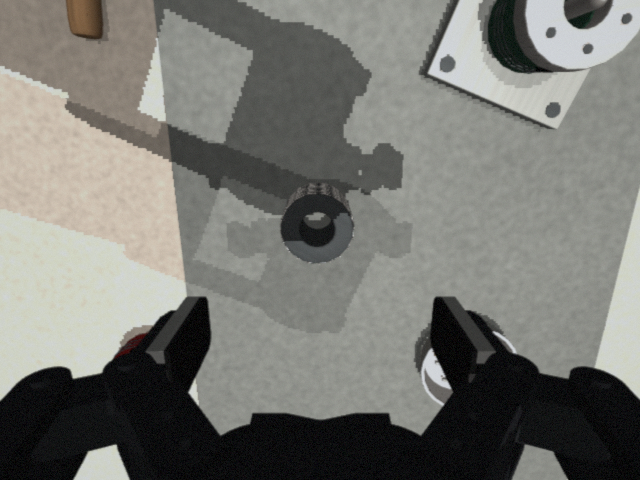

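The grille is at (317,225), with clear space for the fingers on both sides. The seated housing and ring show at top right.

>>> arm_command:
  increments: [-0.0008,0.05,-0.0015,0,0,0,1,0,0.05,0,0,0,0,1,0,0.03,0,0,0,0,1,0,0.013,0,0,0,0,1,0,0,0,0,0,0,1,0,0,0,0,0,0,1]

```text
time_s: 17.82
tcp_pos: [0.4817, -0.1239, 0.0055]
orientation: [-89.8, -0.1, -90.0]
force: [0.9, -0.9, 0.2]
grip_width: 0.0859
```

>>> arm_command:
  increments: [0,0,0,0,0,0,-1,0,0,0,0,0,0,-1,0,0,0,0,0,0,-1,0,0,0,0,0,0,-1,0,0,0,0,0,0,-1,0,0,0,0,0,0,-1]

```text
time_s: 18.58
tcp_pos: [0.4808, -0.1236, 0.005]
orientation: [-89.9, -0.0, -90.0]
force: [-0.9, 0.5, 5.9]
grip_width: 0.0485
```

```bash
python3 held.py w12 .025
```

```text
top z rel 0.0405 n 13823 circle -0.0001 0.0013 R 0.0284 x -0.0265 0.0265 y -0.0228 0.026 slope deg [-0.   -0.28] tcp [ 0.4808 -0.1236  0.005 ]
```

>>> arm_command:
  increments: [0,-0.05,0,0,0,0,-1,0,-0.05,0,0,0,0,-1,-0.013,-0.03,0.013,0,0,0,-1,-0.03,-0.005,0.03,0,0,0,-1,-0.03,0,0.03,0,0,0,-1,-0.03,0,0.035,0,0,0,-1,-0.0257,0,0.0299,0,0,0,-1,0,0,0,0,0,0,-1]

```text
time_s: 19.62
tcp_pos: [0.6188, 0.007, 0.1378]
orientation: [-90.1, 0.0, -89.9]
force: [-0.2, -0.5, -2.3]
grip_width: 0.0484
```

>>> arm_command:
  increments: [0,0,0,0,0,0,-1,0,0,0,0,0,0,-1]

```text
time_s: 19.88
tcp_pos: [0.6171, 0.0046, 0.1384]
orientation: [-90.1, -0.0, -90.1]
force: [-0.7, -1.1, -2.0]
grip_width: 0.0484
```

```bash
python3 held.py w13 .025; cat > fit.py <<'E'
from h import *
from scipy.optimize import least_squares
import sys
# fit.py tag topz(world) r x y : circle fit on outer edge of the top face
tag,h,r,x0,y0=sys.argv[1],*map(float,sys.argv[2:6])
s=arm.sense(); p,d=arm.camera("wrist"); cv2.imwrite(f"pics/{tag}.png",p[...,::-1]); W=cloud("wrist",d,s)
m=((d>0)&(np.abs(W[...,2]-h)<.003)&(np.hypot(W[...,0]-x0,W[...,1]-y0)<r*1.2)).astype(np.uint8)
c=max(cv2.findContours(m,cv2.RETR_EXTERNAL,cv2.CHAIN_APPROX_NONE)[0],key=cv2.contourArea)[:,0]
e=W[c[:,1],c[:,0],:2]; e=e[np.abs(e[:,0]-x0)<.75*r]
f=least_squares(lambda a:np.hypot(e[:,0]-a[0],e[:,1]-a[1])-a[2],[x0,y0,r],loss="soft_l1",f_scale=.0005).x
print("circle",f.round(4),"rel tcp",(f[:2]-s["tcp_pos"][:2]).round(4),"tcp",s["tcp_pos"].round(4))
E
python3 - <<'E'
import subprocess
from h import *
t=arm.sense()["tcp_pos"]
print(subprocess.run(["python3","fit.py","w14",str(t[2]+.0405),".025",str(t[0]),str(t[1]+.001)],capture_output=True,text=True))
E
```

```text
top z rel 0.0405 n 13788 circle 0.0001 0.001 R 0.0286 x -0.0265 0.0265 y -0.0232 0.0261 slope deg [-0.11 -0.26] tcp [0.6171 0.0046 0.1384]
CompletedProcess(args=['python3', 'fit.py', 'w14', '0.17906632539378206', '.025', '0.6172731663724468', '0.005584565365359441'], returncode=0, stdout='circle [0.6178 0.0061 0.0241] rel tcp [0.0005 0.0015] tcp [0.6173 0.0046 0.1386]\n', stderr='')
```

>>> arm_command:
  increments: [0,0.02,0.0015,0,0,0,-1,0,0.02,0,0,0,0,-1,0,0.01,0,0,0,0,-1,0,0.005,0,0,0,0,-1,0,0,0,0,0,0,-1,0,0,0,0,0,0,-1,0,0,0,0,0,0,-1]

```text
time_s: 20.85
tcp_pos: [0.6201, 0.0053, 0.0847]
orientation: [-89.9, -0.0, -90.0]
force: [-0.3, -0.2, -1.5]
grip_width: 0.0486
```

>>> arm_command:
  increments: [0.0004,0.003,-0.0012,0,0,0,-1,0,0.001,0,0,0,0,-1,0,0.001,0,0,0,0,-1,0,0,0,0,0,0,-1]

```text
time_s: 21.35
tcp_pos: [0.6184, 0.005, 0.079]
orientation: [-90.0, -0.0, -90.0]
force: [-1.3, -0.1, 0.8]
grip_width: 0.0486
```

>>> arm_command:
  increments: [0,0.001,0,0,0,0,-1,0,0,0,0,0,0,-1]

```text
time_s: 21.6
tcp_pos: [0.6185, 0.0049, 0.079]
orientation: [-90.0, -0.0, -90.0]
force: [-3.4, 0.5, 5.6]
grip_width: 0.0484
```

Contact. I'll release, back off and check.

>>> arm_command:
  increments: [0,0,0,0,0,0,1,0,0,0,0,0,0,1,0,0,0,0,0,0,1,0,0,0,0,0,0,1,0,-0.03,0,0,0,0,1,0.01,-0.05,0,0,0,0,1,0.04,-0.05,0,0,0,0,1,0.03,0,0,0,0,0,1]

```text
time_s: 22.6
tcp_pos: [0.6213, -0.0758, 0.2134]
orientation: [-89.4, -0.2, -90.0]
force: [0.1, 0.1, 0.3]
grip_width: 0.0853
```

>>> arm_command:
  increments: [0,0,0,0,0,0,1,0,0,0,0,0,0,1,0,0,0,0,0,0,1]

```text
time_s: 22.98
tcp_pos: [0.6179, -0.073, 0.2056]
orientation: [-90.1, 0.0, -90.0]
force: [0.2, -0.2, -0.6]
grip_width: 0.0853
```

```bash
python3 -c "
from h import *
near('w15',.119,.025,(.6187,.0061),.003)"; python3 fit.py w16 .119 .025 .6187 .0061
```

```text
w15 n 4801 circle 0.6192 0.005 R 0.0256 mid [0.6192 0.0052] ext [0.0255 0.0251] z 0.1191 tcp [ 0.6179 -0.073   0.2056]
circle [0.6192 0.0051 0.0249] rel tcp [0.0012 0.0782] tcp [ 0.618  -0.073   0.2057]
```

>>> arm_command:
  increments: [-0.0477,0,-0.02,0,0,0,1,-0.0477,0,-0.02,0,0,0,1,-0.0477,0,-0.02,0,0,0,1,-0.0477,0,-0.02,0,0,0,1,-0.0477,0,-0.02,0,0,0,1,-0.0477,0.02,-0.02,0,0,0,1,-0.0477,0.02,-0.02,0,0,0,1,-0.0477,0.02,-0.02,0,0,0,1]

```text
time_s: 24.08
tcp_pos: [0.4573, 0.3095, 0.1461]
orientation: [-90.0, 0.0, -90.0]
force: [-0.1, 0.0, 0.2]
grip_width: 0.0851
```

>>> arm_command:
  increments: [0,0,0,0,0,0,1,0,0,0,0,0,0,1,0,0,0,0,0,0,1]

```text
time_s: 24.45
tcp_pos: [0.4594, 0.307, 0.1475]
orientation: [-89.9, 0.0, -90.1]
force: [-0.3, -0.0, 1.2]
grip_width: 0.0852
```

```bash
python3 -c "
from h import *
near('w17',.0125,.028,(.4585,.309),.003)
near('w18',.029,.008,(.4585,.309),.003)"
```

```text
w17 n 773 circle 0.4574 0.3095 R 0.028 mid [0.4574 0.3097] ext [0.0276 0.0277] z 0.0142 tcp [0.4594 0.307  0.1475]
w18 n 373 circle 0.4576 0.3096 R 0.0081 mid [0.4575 0.3096] ext [0.0076 0.0078] z 0.0297 tcp [0.4595 0.3069 0.1475]
```

View pics/w17.png

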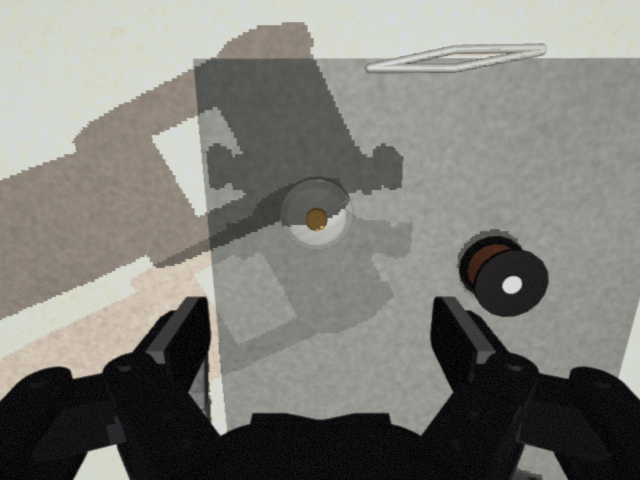

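The cap is at (316,214), button up and clear all round. The spool is at (510,280), well to the side.

>>> arm_command:
  increments: [-0.0026,0.05,-0.002,0,0,0,1,0,0.05,0,0,0,0,1,0,0.03,0,0,0,0,1,0,0.015,0,0,0,0,1,0,0.0055,0,0,0,0,1,0,0,0,0,0,0,1,0,0,0,0,0,0,1]

```text
time_s: 25.42
tcp_pos: [0.4577, 0.3107, -0.0023]
orientation: [-89.9, 0.1, -90.0]
force: [0.9, -0.6, 0.3]
grip_width: 0.0854
```

>>> arm_command:
  increments: [0,0,0,0,0,0,-1,0,0,0,0,0,0,-1,0,0,0,0,0,0,-1,0,0,0,0,0,0,-1,0,0,0,0,0,0,-1,0,0,0,0,0,0,-1]

```text
time_s: 26.18
tcp_pos: [0.4572, 0.3106, -0.0028]
orientation: [-89.9, 0.0, -90.0]
force: [-1.1, 0.1, 5.4]
grip_width: 0.0544
```

```bash
cat > btn.py <<'E'
from h import *
import sys
s=arm.sense(); p,d=arm.camera("wrist"); cv2.imwrite(f"pics/{sys.argv[1]}.png",p[...,::-1]); W=cloud("wrist",d,s)-s["tcp_pos"]
q=W[(d>0)&(np.hypot(W[...,0],W[...,1])<.013)]; z=np.percentile(q[:,2],98); t=q[np.abs(q[:,2]-z)<.0015]
(x,y),R=cv2.minEnclosingCircle(t[:,:2].astype(np.float32))
k=np.linalg.lstsq(np.c_[t[:,:2],np.ones(len(t))],t[:,2],rcond=None)[0]
print("button top rel",round(z,4),len(t),"circle",round(x,4),round(y,4),round(R,4),"slope",np.degrees(k[:2]).round(1),"tcp",s["tcp_pos"].round(4))
E
python3 btn.py w19
```

```text
button top rel 0.0897 686 circle 0.0001 0.0101 0.0077 slope [ 0.2 27.7] tcp [ 0.4572  0.3106 -0.0028]
```

```bash
sed -i 's/<.013)\]/<.013)\&(W[...,2]<.045)]/' btn.py; python3 btn.py w20
```

```text
button top rel 0.0338 970 circle 0.0003 -0.0004 0.0077 slope [0.1 0.4] tcp [ 0.4572  0.3106 -0.0029]
```

>>> arm_command:
  increments: [0,-0.05,0,0,0,0,-1,0,-0.05,0,0,0,0,-1,0,-0.045,0,0,0,0,-1,0.03,-0.02,0.015,0,0,0,-1,0.04,0,0.02,0,0,0,-1,0.04,0,0.02,0,0,0,-1,0.04,0,0.02,0,0,0,-1,0.04,0,0.02,0,0,0,-1]

```text
time_s: 27.28
tcp_pos: [0.5514, 0.1188, 0.1603]
orientation: [-90.1, -0.0, -90.0]
force: [0.9, 1.0, -1.0]
grip_width: 0.0539
```

>>> arm_command:
  increments: [0.04,0,0.02,0,0,0,-1,0.03,0,0.02,0,0,0,-1,0.025,0,0.015,0,0,0,-1,0.019,0,0.0118,0,0,0,-1,0,0,0,0,0,0,-1,0,0,0,0,0,0,-1,0,0,0,0,0,0,-1]

```text
time_s: 28.15
tcp_pos: [0.6177, 0.007, 0.161]
orientation: [-90.0, 0.0, -90.0]
force: [0.0, 0.5, 0.0]
grip_width: 0.0544
```

```bash
python3 btn.py w21
```

```text
button top rel 0.0337 991 circle 0.0006 -0.0025 0.0064 slope [-0.1  0.1] tcp [0.6177 0.007  0.161 ]
```

View pics/w21.png

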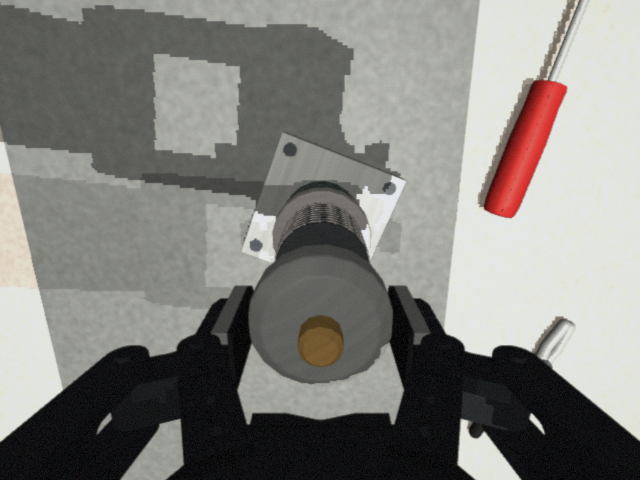

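The cap is level in the jaws, with the button at (321,342), and the stack stands behind it. I'll get the in-hand offset from the brass colour.

```bash
cat > brass.py <<'E'
from h import *
import sys
s=arm.sense(); p,d=arm.camera("wrist"); q=cv2.cvtColor(p,cv2.COLOR_RGB2HSV)
m=cv2.inRange(q,(8,120,40),(30,255,255)); m[:, :250]=0; m[:,390:]=0
c=max(cv2.findContours(m,cv2.RETR_EXTERNAL,cv2.CHAIN_APPROX_NONE)[0],key=cv2.contourArea)
W=cloud("wrist",d,s)-s["tcp_pos"]; k=np.zeros_like(m); cv2.drawContours(k,[c],-1,1,-1); w=W[(k>0)&(d>0)]
z=np.percentile(w[:,2],60); t=w[w[:,2]>z-.0025]
print("bbox",cv2.boundingRect(c),"top z",round(z,4),"mid",((t.min(0)+t.max(0))/2).round(4),"ext",(np.ptp(t,axis=0)/2).round(4),"mean",t.mean(0).round(4),"tcp",s["tcp_pos"].round(4))
E
python3 brass.py; python3 -c "
from h import *
import subprocess
t=arm.sense()['tcp_pos']
print(subprocess.run(['python3','fit.py','w22',str(t[2]+.0162),'.028',str(t[0]),str(t[1]-.001)],capture_output=True,text=True).stdout)"
```

```text
bbox (298, 316, 45, 51) top z 0.0326 mid [ 0.0004 -0.0003  0.0324] ext [0.0075 0.0079 0.0023] mean [0.0005 0.0006 0.0325] tcp [0.6178 0.007  0.161 ]
circle [0.6184 0.0066 0.0272] rel tcp [ 0.0005 -0.0003] tcp [0.6179 0.0069 0.1612]
```

>>> arm_command:
  increments: [0.0008,0.015,0.0005,0,0,0,-1,0,0.012,0,0,0,0,-1,0,0.008,0,0,0,0,-1,0,0.004,0,0,0,0,-1,0,0,0,0,0,0,-1,0,0,0,0,0,0,-1,0,0,0,0,0,0,-1]

```text
time_s: 29.18
tcp_pos: [0.619, 0.0053, 0.1227]
orientation: [-89.9, -0.0, -90.0]
force: [0.7, -0.6, -1.3]
grip_width: 0.0538
```

>>> arm_command:
  increments: [-0.0008,0.003,-0.0003,0,0,0,-1,0,0.0015,0,0,0,0,-1,0,0.001,0,0,0,0,-1,0,0,0,0,0,0,-1]

```text
time_s: 29.68
tcp_pos: [0.6183, 0.0061, 0.1164]
orientation: [-90.0, 0.0, -90.0]
force: [-0.1, -0.6, -1.0]
grip_width: 0.054
```

>>> arm_command:
  increments: [0,0.0008,0,0,0,0,-1,0,0,0,0,0,0,-1]

```text
time_s: 29.92
tcp_pos: [0.6185, 0.0061, 0.1162]
orientation: [-90.0, -0.0, -90.0]
force: [-1.4, -0.1, 0.4]
grip_width: 0.0539
```

One more small step for firm contact.

>>> arm_command:
  increments: [0,0.0007,0,0,0,0,-1,0,0,0,0,0,0,-1,0,0,0,0,0,0,-1]

```text
time_s: 30.3
tcp_pos: [0.6186, 0.0061, 0.1162]
orientation: [-90.0, -0.0, -90.0]
force: [-2.8, 0.1, 4.3]
grip_width: 0.0541
```

>>> arm_command:
  increments: [0,0,0,0,0,0,1,0,0,0,0,0,0,1,0,0,0,0,0,0,1,0,0,0,0,0,0,1,0,-0.03,0,0,0,0,1,0,-0.05,0,0,0,0,1,0.04,-0.04,0,0,0,0,1,0.05,0,0,0,0,0,1]

```text
time_s: 31.3
tcp_pos: [0.6208, -0.0846, 0.2409]
orientation: [-89.5, -0.1, -89.9]
force: [0.3, -0.1, -0.2]
grip_width: 0.0856
```

>>> arm_command:
  increments: [0,0,0,0,0,0,1,0,0,0,0,0,0,1,0,0,0,0,0,0,1]

```text
time_s: 31.68
tcp_pos: [0.6181, -0.0827, 0.2344]
orientation: [-90.1, 0.0, -89.9]
force: [-0.2, -0.4, -0.6]
grip_width: 0.0853
```

```bash
python3 -c "
from h import *
near('w23',.132,.028,(.6187,.0061),.003)
near('w24',.149,.008,(.6187,.0061),.003)
d0=np.load('top.npz')['d']
p,d=arm.camera('scene'); cv2.imwrite('pics/s2.png',cv2.resize(p[200:340,120:520,::-1],(800,280)))
p,d=arm.camera('top'); W=cloud('top',d)
for k,x,y,h in (('dish',.6083,-.2535,.022),('spool',.6018,.2619,.035)):
    q=W[(np.hypot(W[...,0]-x,W[...,1]-y)<.055)&(np.abs(W[...,2]-h)<.005)&(d>0)]
    print(k,cv2.minEnclosingCircle(q[:,:2].astype(np.float32)),len(q))
print(arm.sense()['tcp_pos'],arm.sense()['grip_width'])"
```

```text
w23 n 1354 circle 0.6194 0.0052 R 0.0281 mid [0.6194 0.0052] ext [0.0276 0.0277] z 0.1336 tcp [ 0.6181 -0.0827  0.2344]
w24 n 611 circle 0.6195 0.0052 R 0.0079 mid [0.6194 0.0051] ext [0.0075 0.0075] z 0.1488 tcp [ 0.6181 -0.0827  0.2344]
dish ((0.6081334352493286, -0.25383397936820984), 0.04114785045385361) 187
spool ((0.6020542979240417, 0.26153093576431274), 0.02782377600669861) 474
[ 0.61830274 -0.08306323  0.23486597] 0.08548200109812504
```

View pics/w23.png

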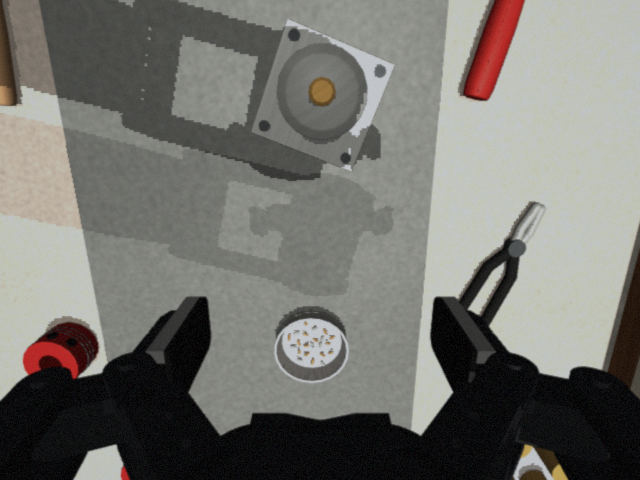

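View pics/s2.png

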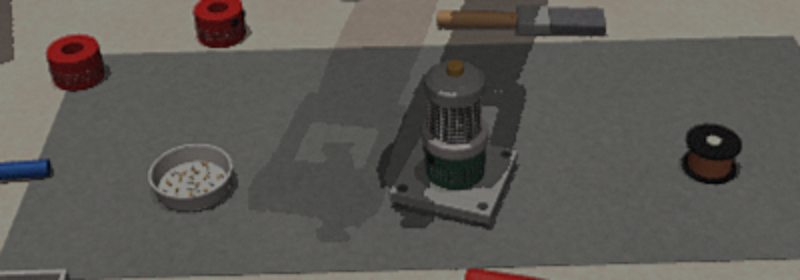

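The cap is concentric on the stack (button at 322,91 in the wrist view). In the scene view the microphone stands upright at (455,125), and the dish and spool haven't moved.

```bash
python3 -c "
from station import arm
print(arm.job_done())"
```

```text
the job is handed in; nothing more can be done
None
```

The microphone is assembled upright on the guide post in the order you asked: green housing, clamp ring, mesh grille, cap. I lowered each part until it made light contact (about 4–7 N), then let go. The job was handed in at about 32 s of the 112 s allowed.

| Part | Top-height reading (m) | Should be (m) | Off the post axis, measured from above |
|---|---|---|---|
| Housing | 0.060 | 0.060 | about 0.2 mm |
| Ring | 0.074 | 0.074 | about 0.3 mm |
| Grille | 0.119 | 0.119 | about 1 mm |
| Cap (top of button) | 0.149 | 0.149 | about 1.1 mm, and within 0.3 mm of the grille |

- **Bystanders and robot:** the dish and spool read within about 0.5 mm of where they started. The gripper is open and clear of everything.
- **Checks that disagreed:** the grille's position in the hand read between 0.5 and 1.6 mm depending on the method. That probably explains its 1 mm offset, which I left as it was. One reading of the cap's button was 2.5 mm off because part of the button was cut off; two other methods overruled it.

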